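Load the plate imager

ROBOT

A 7-joint arm with a two-finger parallel gripper is mounted at the origin on a cart in front of the work surface, level with it; the furniture and walls round the work are solid. World frame = base frame: x ahead of the robot, y to its left, z up, the work surface at z = 0. Lengths are in m, angles in rad, forces in N, time in s.
With the tool pointing down it reaches from about 0.425 to 0.925 m from the base axis. Payload 6.8 kg.
Tool frame: the origin (TCP) lies midway between the tips of the shut fingers; the grasp point (between the pads) lies 19 mm behind it; z points along the fingers, y is the line along which they close (so a half turn about z gives the same grasp; the last joint's range is limited). The gripper opens to 85 mm and grips with 20 to 120 N. Pads are 22 mm wide; open, the fingers measure 114 mm over their backs; the gripper's body (76 mm by 85 mm) begins 54 mm behind the grasp point. The pads swing forward as they close: fully open they stand 13 mm farther back than shut.
Start: joints at [1.158, 0.477, 0.022, 1.555, -0.011, 1.109, -0.083], TCP at [0.203, -0.644, 0.231] pointing down, gripper open.
Joint ranges: [-2.96, 2.96], [-0.34, 2.1], [-1.41, 1.46], [0.24, 2.44], [-1.37, 4.51], [0.17, 1.92], [-2.96, 2.96]. Speed limits (rad/s): [2.39, 2.39, 3.14, 3.14, 3.14, 3.14, 3.14].

INTERFACE

Orientations are given as a rotation vector (axis times angle).
In Python, from bench import status, vision, r gives the robot as it stands. The module is installed in compiled form; this text tells all that it offers.
- The arm moves only by the shell command python3 -m handwheel 'ROWS' [OPENING] [FORCE]. ROWS is JSON, a list of rows, each an object with "dp": the shift along the tool's x, y, z in m, a list of three; "delta_rot": the turn, a rotation vector about the tool's x, y, z in rad, a list of three. In form: [{"dp": [x, y, z], "delta_rot": [rx, ry, rz]}, ...]. A call has 1 to 12 rows; each row is the pose to reach, as a shift and turn from the pose commanded when the call began, along the tool's axes at that moment; what a row does not reach only later rows make up. A row lasts 1/8 s, in which the tool goes at most 62.5 mm and 10.7 degrees, less where a joint would pass 70% of its speed; a pose out of reach is approached as far as the arm can. A call with a gripper value outside its range is refused whole. OPENING is the opening, from 0 (shut) to 1 (fully open), set as the call begins (- or left out, the last holds). The fingers move at their own pace and stop on an object; FORCE is the grip in N (left out, the last holds). Time passes only in rows, so rows that repeat a pose let the fingers close. It gives the time, the measured TCP pose, the force, the opening and the grip force at its end, in the units of the state.
- status.get_obs(): the state, without advancing time (a new reading comes with each control period).
- vision.grab_frame(name): name is "scene" or "top"; returns a dict with "img" (420x560x3 uint8, blue, green, red), "fovy" (degrees; the focal length in pixels is half the picture's height over the tangent of half this angle, whatever the lens; pixels are square), "cx", "cy" (the principal point, pixels), "world_from_camera" (4x4, takes a point from camera to world coordinates). Camera axes: x right, y up, looking along -z (the intrinsics and any distortion apply to the point x, -y, -z); pixel columns grow to the right and rows downward; lengths in m; the calibration is good to about 2 mm. A picture is of the moment at which its call begins. There is no depth.
- r.hand_in(): hands the job in; it is judged then, once.
The state is a dict: "clock": time; "joints": joint angles; "qvel": joint speeds; "tau": joint torques, N m; "tcp_pos": TCP position; "orientation": TCP orientation; "contact_force": force on the tool from outside, world axes, zero at the start; "moment": the same for the moment, N m; "grip_width": finger opening in m; "gripper_force": force on a finger pad.
Only numpy, scipy, OpenCV 4.12 (cv2) and the standard library are available. Lean on these libraries where they do the work, as an engineer would, in place of code of your own. Each camera call takes 0.05 s, during which the arm holds its last target. There are 200 camera calls.

TASK

Slide the open 96-well plate along the bench, flat and never lifted, round the blue tube rack and between it and the stacked dishes without touching either, and on into the mouth of the white plate imager until it sits square and fully home against the rear stop. Then shut the imager's lid completely, and leave everything else on the bench where it is.

Things in the scene. Friction and masses are not known exactly. Their poses are not given: they have to be found in the camera images.
- plate: The only 96-well plate: white, coloured wells, no cover, loose, about 60 g, a block 86 (own x) x 128 (own y) x 14 mm high. Origin: centre of its underside. Too wide to grasp; slides on the bench when pushed at its sides. It starts on the -y side of the tube rack, its own y axis within about 0.2 rad of the imager's x axis (either way round).
- imager: White bench-top plate imager, fixed, 166 (its x) x 136 mm (its y), 44 mm high at the back. Origin: the point on the bench where the centre of the plate's underside belongs; x is within 0.1 rad of world x, z up. No solid floor: the plate slides in on the bench itself, long side parallel to the imager's x, entering towards +y.
- mouth (a point): Middle of the imager's mouth, on the bench, 56 mm to the -y side of the imager's origin. Inner side walls at imager x = -69 and +69 mm (138 mm apart for the plate's 128 mm), 14 mm thick, 24 mm high, run from here to the rear stop. Outside the mouth grey cheeks, 20 mm high, flare from x = +-71 mm to +-80 mm at y = -78 mm.
- rear_stop (a point): Middle of the foot of the rear stop's face, at imager y = +43.5 mm: the plate is home when its long side lies against this face.
- lid (a joint): The imager's lid (black frame, amber window, orange tab), hinged along the imager's x at its back. 0 = shut and level, grows as it opens up and back, 1.45 = widest; starts at 1.2 to 1.4 rad and stays where it is left (friction 0.10 N m, lid 90 g). It reaches 101 mm from the hinge line (119 mm at the tab), is 160 mm wide and 6 mm thick, 3 mm to each side of the hinge plane.
- lid_hinge (a point): Middle of the lid's hinge line, fixed at x = 0, y = +46 mm, z = 27 mm in the imager's frame. The lid's front flap (132 mm wide, 96 to 100 mm from the hinge line, reaching 19 mm below the hinge plane) closes the mouth, and fouls the plate if that stands out more than about 6 mm from home.
- lid_tab (a point): Middle of the upper face of the orange finger tab on the lid (tab 44 mm wide, 20 mm long, 8 mm thick), 109 mm from the hinge line; moves with the lid. When the lid is open the tab is at its top and this face looks towards the imager's +y, away from the mouth.
- tube_rack: Blue open tube rack, fixed, 62 (own x) x 112 (own y) x 56 mm high, with two capped tubes in its +x row (own x = 19 mm, own y = 21 and 41 mm, 102 mm high, 18 mm thick). Origin: centre of its underside. It stands on the -x side of the imager's mouth, own x within about 0.1 rad of the imager's +y. Neither rack nor tubes may be touched.
- dishes: Stack of two covered petri dishes, fixed, 64 mm diameter, 28 mm high. Origin: centre of the stack's underside. It stands outside the imager's mouth, on the far (+x) side of the plate's path. Not to be touched.
- media_bottle: Small square media bottle with green cap, 54 x 54 x 103 mm, loose, behind the imager; bystander. Origin: centre of its underside.
- usb_stick: Blue USB stick, 56 x 18 x 8 mm, loose, lying beyond the dishes' -y side; bystander. Origin: centre of its underside.
- marker: Black marker pen, 136 mm long, 15 mm thick, loose, lying on the +y side of the tube rack; bystander. Origin: under its middle.

How it is judged:
On the way, in this order (a step that is already met when the one before it is completed fails the run):
1. the plate is home in the imager (y of plate in the frame of imager above -0.005 m and horizontal distance between plate and imager below 0.009 m and angle between the y axis of plate and the x axis of imager, either way round below 0.06 rad), for 0.2 s.
2. the lid is shut over it (value of joint lid below 0.04 rad), for 0.2 s.
At the end, for the whole second after the job is handed in: The plate lies at rest on the bench inside the imager, its centre within 9 mm of the home point and no more than 5 mm short of the rear stop, square to it within 0.06 rad, and the lid is shut to within 0.04 rad (all of step 1 and height (world z) of plate below 0.003 m and value of joint lid below 0.04 rad and linear speed of plate below 0.01 m/s); the robot touches nothing.
It fails at once if the plate is lifted (its centre more than 6 mm) or tilted (more than 0.12 rad) (height (world z) of plate above 0.006 m or angle between plate's own z axis and vertical above 0.12 rad).
It fails at once if the tube rack or a tube in it is touched by the plate or the robot (contact force between tube_rack and anything else above 0.3 N).
It fails at once if the stacked dishes are touched by the plate or the robot (contact force between dishes and anything else above 0.3 N).
It fails at once if the media bottle, the USB stick or the marker is moved more than 20 mm (distance of any of media_bottle, usb_stick, marker from where it was at the start of the episode above 0.02 m).
It also fails if it takes over 54 s, if anything falls off the work surface, if the arm or the gripper's body presses on something with over 40 N, if the wrist force passes 120 N, or if a joint passes its speed limit or range.

## Working session

There is one attempt and no reset: what is moved stays moved. The work goes in short steps, Python scripts to look and compute and a shell command to move; the robot and the scene stay as the last step left them, time stands still between calls to the robot, and variables do not carry over. Pictures are saved under pics/ and viewed, at most 14 in all, crops included, and the job is handed in when it is done.

```bash
mkdir -p pics
python3 - <<'E'
from bench import status, vision, r
import cv2, json, numpy as np
o=status.get_obs(); print({k:np.round(v,3).tolist() for k,v in o.items()})
for n in("top","scene"):
    f=vision.grab_frame(n); cv2.imwrite(f"pics/{n}0.png",f["img"]); print(n,f["fovy"],f["cx"],f["cy"],np.round(f["world_from_camera"],4).tolist(), [k for k in f])
E
```

```text
{'clock': 0.0, 'joints': [1.158, 0.478, 0.022, 1.556, -0.011, 1.109, -0.083], 'qvel': [-0.001, -0.001, 0.002, -0.002, 0.0, -0.002, -0.001], 'tau': [-0.0, -59.645, 1.608, -28.119, 0.012, 0.01, 0.0], 'tcp_pos': [0.202, -0.643, 0.23], 'orientation': [-3.103, -0.477, 0.001], 'contact_force': [0.382, 0.425, -0.384], 'moment': [0.051, 0.044, -0.0], 'gripper_force': 0.0, 'grip_width': 0.085}
top 45.23190969756401 282.3274097341863 208.36456480147385 [[-0.0011, 0.9809, -0.1946, 0.3616], [-0.9994, 0.0055, 0.0337, -0.1805], [0.0342, 0.1945, 0.9803, 0.9424], [0.0, 0.0, 0.0, 1.0]] ['img', 'fovy', 'cx', 'cy', 'world_from_camera']
scene 52.374547422063756 281.510476041322 206.86891299887063 [[0.9934, 0.0255, -0.1115, 0.4364], [-0.1115, 0.4326, -0.8947, -0.9452], [0.0255, 0.9012, 0.4326, 0.4209], [0.0, 0.0, 0.0, 1.0]] ['img', 'fovy', 'cx', 'cy', 'world_from_camera']
```

View pics/top0.png

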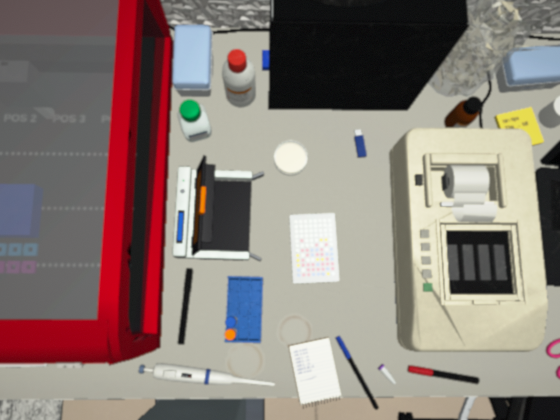

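View pics/scene0.png

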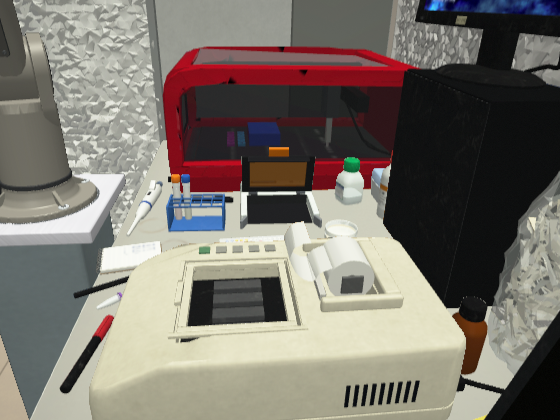

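Top view: the plate is at about (315,248), the rack at (245,309), the dishes at (291,157) and the imager at about (215,213), with its mouth facing right (-y). The scene view shows the lid open at (278,175). Next I'll crop and measure.

```bash
cat > h.py <<'E'
import numpy as np, cv2
from bench import status, vision
def cast(f,uv,z):
    uv=np.atleast_2d(np.float64(uv)); F=f["img"].shape[0]/2/np.tan(np.radians(f["fovy"]/2)); T=np.array(f["world_from_camera"])
    d=np.c_[(uv[:,0]-f["cx"])/F,-(uv[:,1]-f["cy"])/F,-np.ones(len(uv))]@T[:3,:3].T
    return T[:3,3]+d*((z-T[2,3])/d[:,2:])
def proj(f,P):
    P=np.atleast_2d(np.float64(P));F=f["img"].shape[0]/2/np.tan(np.radians(f["fovy"]/2)); T=np.array(f["world_from_camera"])
    c=(P-T[:3,3])@T[:3,:3]; return np.c_[f["cx"]-F*c[:,0]/c[:,2],f["cy"]+F*c[:,1]/c[:,2]]
def blob(m,box):
    k=np.zeros_like(m);x0,y0,x1,y1=box;k[y0:y1,x0:x1]=m[y0:y1,x0:x1]
    c=max(cv2.findContours(k,0,1)[0],key=cv2.contourArea);return c
def plate(f,box=(200,150,352,300)):
    hsv=cv2.cvtColor(f["img"],cv2.COLOR_BGR2HSV)
    m=((hsv[...,2]>215)).astype(np.uint8)*255
    m=cv2.morphologyEx(m,cv2.MORPH_CLOSE,np.ones((5,5)))
    c=blob(m,box);P=cast(f,c[:,0,:],0.014)[:,:2]
    r=cv2.minAreaRect((P*1000).astype(np.float32)); return r,cv2.boxPoints(r)
E
python3 - <<'E'
from h import *
f=vision.grab_frame("top");np.save("pics/f0.npy",f,allow_pickle=True)
i=f["img"]; hsv=cv2.cvtColor(i,cv2.COLOR_BGR2HSV)
print("plate",plate(f,(270,195,352,300)))
m=cv2.inRange(hsv,(100,150,60),(125,255,255)); c=blob(m,(215,265,275,350)); print(cv2.boundingRect(c))
r=cv2.minAreaRect((cast(f,c[:,0,:],0.056)[:,:2]*1000).astype(np.float32));print("rack@56",r,cv2.boxPoints(r).tolist())
m=((hsv[...,2]>205)).astype(np.uint8)*255; c=blob(m,(265,135,315,180)); print("dish",cv2.boundingRect(c)); print(cv2.minEnclosingCircle((cast(f,c[:,0,:],0.028)[:,:2]*1000).astype(np.float32)))
cv2.imwrite("pics/c0.png",cv2.resize(i[140:350,165:345],None,fx=4.4,fy=2.85,interpolation=cv2.INTER_CUBIC)[:600]) 
cv2.imwrite("pics/c1.png",cv2.resize(i[155:275,165:285],None,fx=5,fy=5,interpolation=cv2.INTER_CUBIC))
E
```

```text
plate (((472.7403564453125, -271.004150390625), (127.72903442382812, 85.33611297607422), 2.675215721130371), array([[ 406.95392, -231.36343],
       [ 410.93695, -316.60654],
       [ 538.5268 , -310.64487],
       [ 534.54376, -225.40176]], dtype=float32))
(226, 277, 36, 65)
rack@56 ((361.00531005859375, -143.9101104736328), (57.691986083984375, 106.9472885131836), 88.08934020996094) [[306.5996398925781, -170.9571990966797], [413.4874572753906, -174.52293395996094], [415.4109802246094, -116.86302185058594], [308.5231628417969, -113.29728698730469]]
dish (274, 142, 34, 31)
((643.2724609375, -227.34811401367188), 32.115272521972656)
```

View pics/c1.png

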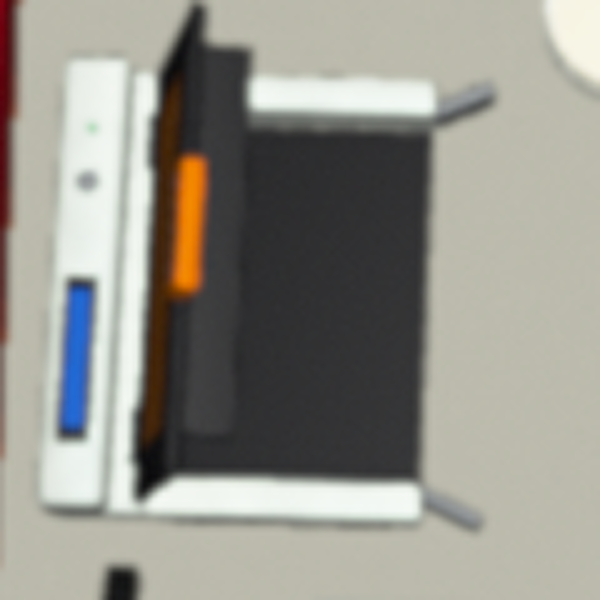

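The crop (scale 5, offset 165,155) shows the wall-front outer corners at (437,82) and (421,521), and the back box's left edge at about (68,60) to (42,505). The lid stands open in front of the back box.

Run:
```python
from h import *
f=np.load("pics/f0.npy",allow_pickle=True).item()
def c(uv,z): return np.round(cast(f,(np.array(uv)+.5)/5-.5+[165,155],z)*1000,1)
W=c([(437,82),(435,116),(421,521),(419,485)],.024);print("walls",W)
B=c([(68,60),(42,505),(127,60),(103,510)],.044);print("back",B, np.linalg.norm(B[0]-B[1]))
print("floor",c([(432,133),(418,480)],0))
A=W[0];D=W[2];print("width",np.linalg.norm(A-D))
for a,b in((W[0],W[2]),(B[0],B[1]),(B[2],B[3])): 
  d=a-b;print("ang",np.arctan2(d[1],d[0]))
th=np.arctan2((A-D)[1],(A-D)[0]);th=np.mean([th,np.arctan2((B[0]-B[1])[1],(B[0]-B[1])[0])])
y=np.array([-np.sin(th),np.cos(th)]);x=np.array([np.cos(th),np.sin(th)])
m=(A+D)[:2]/2; o=m+56*y;print("th",th,"origin",o)
bm=(B[0]+B[1])[:2]/2-o;print("back mid in imager",bm@x,bm@y)
print("dish in imager",(np.array([643.3,-227.3])-o)@x,(np.array([643.3,-227.3])-o)@y)
for z in(0,.056):
  hsv=cv2.cvtColor(f["img"],cv2.COLOR_BGR2HSV);k=blob(cv2.inRange(hsv,(100,150,60),(125,255,255)),(215,265,275,350))
  P=cast(f,k[:,0,:],z)[:,:2]*1000;print("rack",z,((P-o)@x).max(),((P-o)@y).min())
p=np.array([472.7,-271])-o;print("plate",p@x,p@y)
# tab
print("tab", c([(190,155),(190,295)],.13), c([(207,155),(200,295)],.13))
```

```text
walls [[ 615.3 -155.1   24. ]
 [ 602.1 -154.5   24. ]
 [ 450.1 -151.    24. ]
 [ 463.2 -150.1   24. ]]
back [[617.  -20.3  44. ]
 [453.5 -17.5  44. ]
 [617.2 -41.9  44. ]
 [451.8 -39.1  44. ]] 163.52397377754738
floor [[ 601.6 -152.7    0. ]
 [ 467.7 -149.     0. ]]
width 165.2508698918102
ang -0.024813308162435023
ang -0.017123708387484508
ang -0.016927040942105506
th -0.020968508274959767 origin [533.87415042 -97.06231054]
back mid in imager -0.26327982856669396 78.17397543388164
dish in imager 112.13248433055678 -127.9147304650266
rack 0 -114.77061378935949 -78.9400280298903
rack 0.056 -118.07949717080326 -79.42353086868836
plate -57.51375581610809 -175.1820892245353
tab [[560.4 -76.9 130. ]
 [513.4 -78.3 130. ]] [[560.5 -82.5 130. ]
 [513.4 -81.6 130. ]]
```

Run:
```python
from h import *
from scipy.spatial.transform import Rotation as R
f=np.load("pics/f0.npy",allow_pickle=True).item(); s=vision.grab_frame("scene")
hsv=cv2.cvtColor(f["img"],cv2.COLOR_BGR2HSV)
for row in(180,220,250,300,330):
  print(row,[tuple(hsv[row,c].tolist()) for c in range(388,414,4)])
for z in(0,.05,.1,.15,.2):
  print(z,cast(f,(402,240),z)[0].round(3),cast(s,(200,247),z)[0].round(3),cast(s,(400,240),z)[0].round(3),cast(f,(410,135),z)[0].round(3))
o=status.get_obs();M=R.from_rotvec(o["orientation"]);print(M.as_matrix().round(3))
def rows(p,yaw):
  t=R.from_matrix(np.array([[np.cos(yaw),np.sin(yaw),0],[np.sin(yaw),-np.cos(yaw),0],[0,0,-1]]))
  print("dp",(M.inv().apply(np.array(p)-o["tcp_pos"])).round(4),"rot",(M.inv()*t).as_rotvec().round(4))
rows([.381,-.269,.10],-.021)
```

```text
180 [(28, 21, 184), (28, 37, 111), (26, 39, 105), (25, 41, 107), (26, 38, 107), (25, 41, 179), (26, 30, 237)]
220 [(26, 20, 187), (26, 29, 131), (26, 39, 110), (26, 38, 106), (26, 38, 107), (25, 39, 118), (26, 31, 236)]
250 [(28, 21, 186), (26, 23, 165), (27, 40, 122), (25, 41, 105), (26, 39, 105), (26, 38, 106), (26, 43, 204)]
300 [(28, 21, 185), (30, 21, 185), (28, 30, 103), (26, 38, 106), (26, 38, 106), (24, 38, 106), (27, 39, 119)]
330 [(28, 19, 184), (28, 21, 184), (28, 22, 162), (25, 42, 110), (25, 41, 106), (26, 41, 106), (26, 41, 148)]
0 [ 0.489 -0.44   0.   ] [ 0.372 -0.24   0.   ] [ 0.764 -0.24   0.   ] [ 0.698 -0.466  0.   ]
0.05 [ 0.482 -0.427  0.05 ] [ 0.379 -0.323  0.05 ] [ 0.725 -0.324  0.05 ] [ 0.68  -0.451  0.05 ]
0.1 [ 0.475 -0.413  0.1  ] [ 0.387 -0.407  0.1  ] [ 0.686 -0.408  0.1  ] [ 0.663 -0.436  0.1  ]
0.15 [ 0.468 -0.399  0.15 ] [ 0.395 -0.491  0.15 ] [ 0.647 -0.491  0.15 ] [ 0.645 -0.421  0.15 ]
0.2 [ 0.462 -0.385  0.2  ] [ 0.402 -0.575  0.2  ] [ 0.608 -0.575  0.2  ] [ 0.627 -0.406  0.2  ]
[[ 0.954  0.3   -0.   ]
 [ 0.3   -0.954  0.001]
 [-0.    -0.001 -1.   ]]
dp [ 0.2827 -0.3036  0.131 ] rot [-1.000e-03  2.000e-04  3.258e-01]
```

```bash
python3 -m handwheel '[{"dp":[0.035,-0.038,0],"delta_rot":[0,0,0.05]},{"dp":[0.07,-0.076,0],"delta_rot":[0,0,0.1]},{"dp":[0.105,-0.114,0],"delta_rot":[0,0,0.15]},{"dp":[0.14,-0.152,0],"delta_rot":[0,0,0.2]},{"dp":[0.175,-0.19,0],"delta_rot":[0,0,0.25]},{"dp":[0.21,-0.228,0],"delta_rot":[0,0,0.3]},{"dp":[0.245,-0.266,0.01],"delta_rot":[0,0,0.326]},{"dp":[0.283,-0.304,0.05],"delta_rot":[0,0,0.326]},{"dp":[0.283,-0.304,0.1],"delta_rot":[0,0,0.326]},{"dp":[0.283,-0.304,0.131],"delta_rot":[0,0,0.326]},{"dp":[0.283,-0.304,0.131],"delta_rot":[0,0,0.326]}]' 0.45 20
```

```text
clock: 1.58
tcp_pos: [0.3797, -0.2679, 0.0985]
orientation: [-3.139, 0.032, 0.007]
contact_force: [0.3, 1.1, 0.1]
grip_width: 0.0381
gripper_force: 0.0
```

```bash
python3 -m handwheel '[{"dp":[0,0,0.05],"delta_rot":[0,0,0]},{"dp":[0,0,0.095],"delta_rot":[0,0,0]},{"dp":[0,0,0.095],"delta_rot":[0,0,0]},{"dp":[0.007,0,0.095],"delta_rot":[0,0,0]},{"dp":[0.014,0,0.095],"delta_rot":[0,0,0]},{"dp":[0.02,0,0.095],"delta_rot":[0,0,0]},{"dp":[0.026,0,0.095],"delta_rot":[0,0,0]},{"dp":[0.033,0,0.095],"delta_rot":[0,0,0]},{"dp":[0.040,0,0.095],"delta_rot":[0,0,0]},{"dp":[0.047,0,0.095],"delta_rot":[0,0,0]},{"dp":[0.05,0,0.095],"delta_rot":[0,0,0]},{"dp":[0.05,0,0.095],"delta_rot":[0,0,0]}]'
cat > look.py <<'E'
from h import *
import sys
from scipy.spatial.transform import Rotation as R
O=np.array([533.9,-97.1]);th=-.021;x=np.array([np.cos(th),np.sin(th)]);y=np.array([-np.sin(th),np.cos(th)])
f=vision.grab_frame("top");cv2.imwrite(f"pics/{sys.argv[1]}.png",f["img"])
box=tuple(map(int,sys.argv[2:6])) or (265,170,352,300)
r,b=plate(f,box);print(r)
print("corners imager",[(round((q-O)@x,1),round((q-O)@y,1)) for q in b])
q=np.array(r[0]);print("centre",(q-O)@x,(q-O)@y)
o=status.get_obs();t=np.array(o["tcp_pos"])*1000;print("tcp imager",(t[:2]-O)@x,(t[:2]-O)@y,t[2],R.from_rotvec(o["orientation"]).as_matrix()[:2,0].round(4))
E
python3 look.py t1
```

```text
clock: 3.08
tcp_pos: [0.4316, -0.27, 0.0052]
orientation: [3.141, -0.033, 0.0]
contact_force: [-0.1, 0.3, 0.1]
grip_width: 0.0383
gripper_force: 0.0
((514.2348022460938, -274.1483154296875), (87.2558364868164, 116.12357330322266), 89.72135162353516)
corners imager [(np.float64(-73.3), np.float64(-222.0)), (np.float64(42.8), np.float64(-220.1)), (np.float64(41.4), np.float64(-132.9)), (np.float64(-74.7), np.float64(-134.7))]
centre -15.943120381179419 -177.42221651107167
tcp imager -98.9184904606513 -175.05444461101874 5.258042644243535 [ 0.9998 -0.0212]
```

View pics/t1.png

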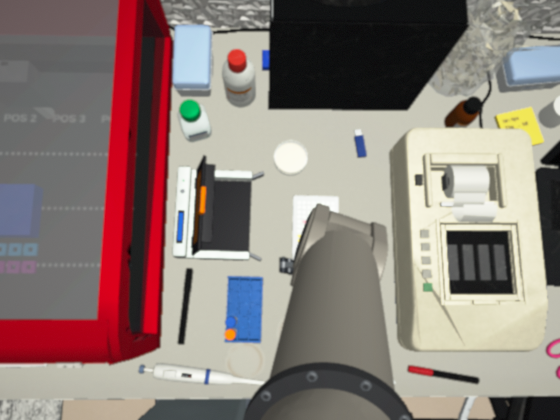

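The +x edge is now at imager x = 42, so the plate centre is at -22 and it is square. I'll push 22 mm more, then back off and go round to the -y side.

```bash
python3 -m handwheel '[{"dp":[0.007,0,0],"delta_rot":[0,0,0]},{"dp":[0.014,0,0],"delta_rot":[0,0,0]},{"dp":[0.019,0,0],"delta_rot":[0,0,0]},{"dp":[0.022,0,0],"delta_rot":[0,0,0]},{"dp":[0.022,0,0],"delta_rot":[0,0,0]},{"dp":[0.005,0,0],"delta_rot":[0,0,0]},{"dp":[0.005,0,-0.05],"delta_rot":[0,0,0]},{"dp":[0.005,0,-0.095],"delta_rot":[0,0,0]}]'
python3 -m handwheel '[{"dp":[0.015,0.011,0],"delta_rot":[0,0,-0.17]},{"dp":[0.03,0.022,0],"delta_rot":[0,0,-0.34]},{"dp":[0.045,0.033,0],"delta_rot":[0,0,-0.51]},{"dp":[0.06,0.044,0],"delta_rot":[0,0,-0.68]},{"dp":[0.075,0.055,0],"delta_rot":[0,0,-0.85]},{"dp":[0.085,0.066,0],"delta_rot":[0,0,-1.02]},{"dp":[0.094,0.066,0],"delta_rot":[0,0,-1.19]},{"dp":[0.094,0.066,0],"delta_rot":[0,0,-1.36]},{"dp":[0.094,0.066,0],"delta_rot":[0,0,-1.53]},{"dp":[0.094,0.066,0],"delta_rot":[0,0,-1.571]},{"dp":[0.094,0.066,0],"delta_rot":[0,0,-1.571]}]' 1
python3 look.py t2
```

```text
clock: 4.12
tcp_pos: [0.4341, -0.2701, 0.1009]
orientation: [-3.141, 0.035, 0.003]
contact_force: [-0.0, -0.9, -0.1]
grip_width: 0.0388
gripper_force: 0.0
clock: 5.5
tcp_pos: [0.5279, -0.3383, 0.1001]
orientation: [-2.247, -2.194, 0.001]
contact_force: [-0.3, 1.0, -0.3]
grip_width: 0.0853
gripper_force: 0.0
((529.4163818359375, -274.46722412109375), (89.12576293945312, 130.7214813232422), 88.67684936523438)
corners imager [(np.float64(-66.2), np.float64(-221.8)), (np.float64(64.5), np.float64(-222.1)), (np.float64(64.7), np.float64(-133.0)), (np.float64(-66.0), np.float64(-132.7))]
centre -0.7581916163201847 -177.42226514656033
tcp imager -0.6086263490042052 -241.17513849567248 100.19311172339654 [0.0237 0.9997]
```

View pics/t2.png

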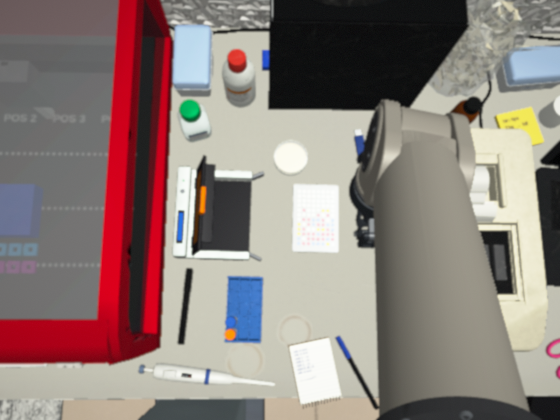

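The view shows the plate at imager (-1,-177) and square, with the gripper clear on its -y side. Now I'll descend and push +y.

```bash
python3 -m handwheel '[{"dp":[0,0,0.05],"delta_rot":[0,0,0]},{"dp":[0,0,0.09],"delta_rot":[0,0,0]},{"dp":[0,0,0.106],"delta_rot":[0,0,0]},{"dp":[0,0,0.106],"delta_rot":[0,0,0]},{"dp":[0.007,0,0.106],"delta_rot":[0,0,0]},{"dp":[0.014,0,0.106],"delta_rot":[0,0,0]},{"dp":[0.022,0,0.106],"delta_rot":[0,0,0]},{"dp":[0.03,0,0.106],"delta_rot":[0,0,0]},{"dp":[0.038,0,0.106],"delta_rot":[0,0,0]},{"dp":[0.046,0,0.106],"delta_rot":[0,0,0]},{"dp":[0.05,0,0.106],"delta_rot":[0,0,0]},{"dp":[0.05,0,0.106],"delta_rot":[0,0,0]}]' 1
python3 look.py t3 255 170 345 300
```

```text
clock: 7.05
tcp_pos: [0.5299, -0.2876, -0.0058]
orientation: [-2.244, -2.198, -0.0]
contact_force: [0.4, 0.1, -0.1]
grip_width: 0.0854
gripper_force: 0.0
((528.4977416992188, -232.23912048339844), (129.5236358642578, 85.7041244506836), 0.20817744731903076)
corners imager [(np.float64(-68.4), np.float64(-94.0)), (np.float64(-66.3), np.float64(-179.7)), (np.float64(63.2), np.float64(-176.5)), (np.float64(61.1), np.float64(-90.8))]
centre -2.5633541990835846 -135.2227624885133
tcp imager -0.005513187113759699 -190.9876109427177 -5.776339050459225 [0.0209 0.9998]
```

View pics/t3.png

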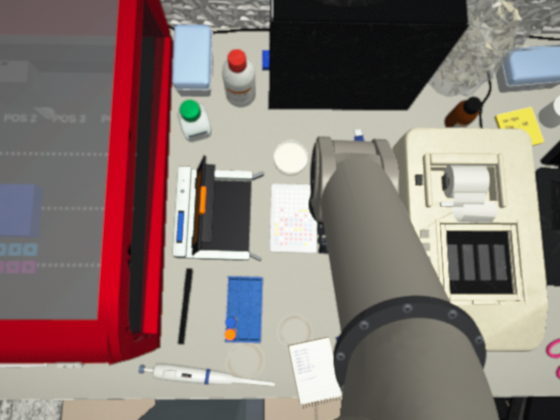

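The plate is at about (-2,-135), with clear gaps to the dishes and the rack. I'll continue into the mouth.

```bash
python3 -m handwheel '[{"dp":[0.008,0,0],"delta_rot":[0,0,0]},{"dp":[0.016,0,0],"delta_rot":[0,0,0]},{"dp":[0.024,0,0],"delta_rot":[0,0,0]},{"dp":[0.032,0,0],"delta_rot":[0,0,0]},{"dp":[0.04,0,0],"delta_rot":[0,0,0]},{"dp":[0.048,0,0],"delta_rot":[0,0,0]},{"dp":[0.056,0,0],"delta_rot":[0,0,0]},{"dp":[0.064,0,0],"delta_rot":[0,0,0]},{"dp":[0.072,0,0],"delta_rot":[0,0,0]},{"dp":[0.08,0,0],"delta_rot":[0,0,0]},{"dp":[0.083,0,0],"delta_rot":[0,0,0]},{"dp":[0.083,0,0],"delta_rot":[0,0,0]}]'
python3 look.py t4 205 181 300 252
```

```text
clock: 8.6
tcp_pos: [0.5317, -0.2049, -0.0057]
orientation: [-2.244, -2.198, 0.0]
contact_force: [0.2, -0.1, -0.1]
grip_width: 0.0851
gripper_force: 0.0
((528.8756103515625, -118.64915466308594), (127.10450744628906, 97.30711364746094), 0.15459756553173065)
corners imager [(np.float64(-69.3), np.float64(25.5)), (np.float64(-67.0), np.float64(-71.8)), (np.float64(60.1), np.float64(-68.8)), (np.float64(57.8), np.float64(28.5))]
centre -4.57078282369593 -21.649907676743812
tcp imager 0.06199992111819963 -108.19524527782002 -5.683442250994694 [0.021  0.9998]
```

View pics/t4.png

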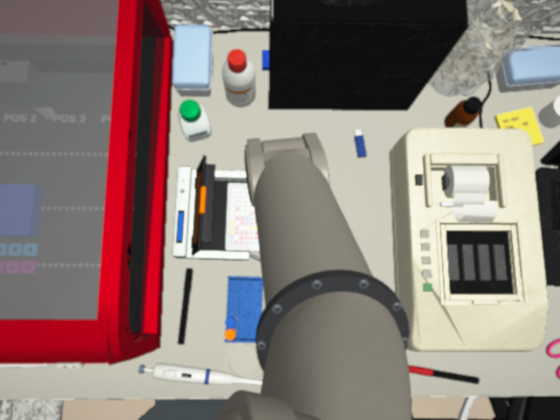

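```bash
python3 -m handwheel '[{"dp":[0.007,0,0],"delta_rot":[0,0,0]},{"dp":[0.014,0,0],"delta_rot":[0,0,0]},{"dp":[0.021,0,0],"delta_rot":[0,0,0]},{"dp":[0.028,0,0],"delta_rot":[0,0,0]},{"dp":[0.035,0,0],"delta_rot":[0,0,0]},{"dp":[0.041,0,0],"delta_rot":[0,0,0]},{"dp":[0.045,0,0],"delta_rot":[0,0,0]},{"dp":[0.045,0,0],"delta_rot":[0,0,0]}]'
python3 -m handwheel '[{"dp":[0.002,0,0],"delta_rot":[0,0,0]},{"dp":[0.004,0,0],"delta_rot":[0,0,0]},{"dp":[0.005,0,0],"delta_rot":[0,0,0]},{"dp":[0.005,0,0],"delta_rot":[0,0,0]}]'
python3 look.py t5 205 181 250 252
```

```text
clock: 9.65
tcp_pos: [0.5327, -0.1598, -0.0057]
orientation: [-2.244, -2.199, -0.0]
contact_force: [-0.1, -0.5, 0.1]
grip_width: 0.0852
gripper_force: 0.0
clock: 10.15
tcp_pos: [0.5327, -0.1551, -0.0057]
orientation: [-2.245, -2.198, -0.0]
contact_force: [0.0, 0.2, 0.8]
grip_width: 0.0857
gripper_force: 0.0
((484.56854248046875, -77.89328002929688), (39.091331481933594, 16.523155212402344), 1.4405317306518555)
corners imager [(np.float64(-69.6), np.float64(25.5)), (np.float64(-68.9), np.float64(9.0)), (np.float64(-29.8), np.float64(10.8)), (np.float64(-30.6), np.float64(27.3))]
centre -49.72389180735976 18.166600578102134
tcp imager 0.05964387753177025 -58.063067974500704 -5.687718865143774 [0.021  0.9998]
```

View pics/t5.png

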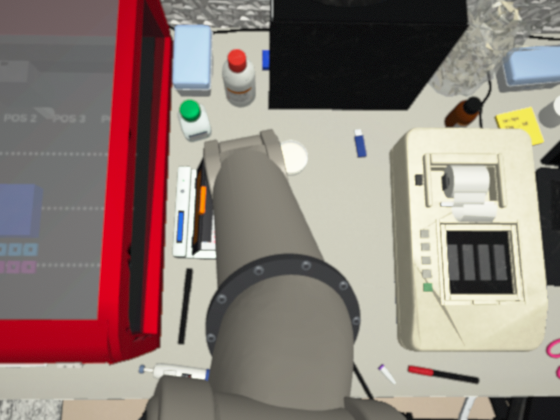

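```bash
python3 -m handwheel '[{"dp":[0.001,0,0],"delta_rot":[0,0,0]},{"dp":[0.002,0,0],"delta_rot":[0,0,0]},{"dp":[0.002,0,0],"delta_rot":[0,0,0]}]'
python3 -m handwheel '[{"dp":[0.001,0,0],"delta_rot":[0,0,0]},{"dp":[0.002,0,0],"delta_rot":[0,0,0]},{"dp":[0.002,0,0],"delta_rot":[0,0,0]}]'
```

```text
clock: 10.58
tcp_pos: [0.5328, -0.153, -0.0057]
orientation: [-2.244, -2.198, -0.0]
contact_force: [0.4, -0.5, -1.1]
grip_width: 0.0852
gripper_force: 0.0
clock: 10.95
tcp_pos: [0.5328, -0.151, -0.0057]
orientation: [-2.244, -2.198, -0.0]
contact_force: [-0.4, 0.4, 0.9]
grip_width: 0.0852
gripper_force: 0.0
```

```bash
python3 -m handwheel '[{"dp":[0.001,0,0],"delta_rot":[0,0,0]},{"dp":[0.002,0,0],"delta_rot":[0,0,0]},{"dp":[0.002,0,0],"delta_rot":[0,0,0]}]'
python3 -m handwheel '[{"dp":[0.001,0,0],"delta_rot":[0,0,0]},{"dp":[0.0015,0,0],"delta_rot":[0,0,0]},{"dp":[0.0015,0,0],"delta_rot":[0,0,0]}]'
```

```text
clock: 11.32
tcp_pos: [0.5327, -0.1499, -0.0057]
orientation: [2.245, 2.197, -0.001]
contact_force: [0.0, -2.3, 0.6]
grip_width: 0.0857
gripper_force: 1.4
clock: 11.7
tcp_pos: [0.5325, -0.1497, -0.0057]
orientation: [2.246, 2.195, -0.003]
contact_force: [-0.4, -6.4, 0.4]
grip_width: 0.0854
gripper_force: 3.2
```

```bash
python3 -m handwheel '[{"dp":[-0.01,0,0],"delta_rot":[0,0,0]},{"dp":[-0.03,0,0],"delta_rot":[0,0,0]},{"dp":[-0.06,0,0],"delta_rot":[0,0,0]},{"dp":[-0.07,0,-0.05],"delta_rot":[0,0,0]},{"dp":[-0.08,0,-0.11],"delta_rot":[0,0,0]},{"dp":[-0.11,0,-0.17],"delta_rot":[0,0,0]},{"dp":[-0.14,0,-0.23],"delta_rot":[0,0,0]},{"dp":[-0.16,0,-0.26],"delta_rot":[0,0,0]},{"dp":[-0.16,0,-0.26],"delta_rot":[0,0,0]}]' 0
python3 look.py t6 205 181 300 252
python3 - <<'E'
from h import *
f=np.load("pics/f0.npy",allow_pickle=True).item();s=vision.grab_frame("scene");cv2.imwrite("pics/s6.png",s["img"])
t=cv2.imread("pics/t6.png")
cv2.imwrite("pics/c6.png",np.hstack([cv2.resize(t[155:275,165:285],(400,400),interpolation=cv2.INTER_CUBIC),cv2.resize(s["img"][30:230,150:350],(400,400),interpolation=cv2.INTER_CUBIC)]))
for z in(0,.1,.2,.3,.4): print(z,cast(f,[(170,200),(160,200),(130,200),(112,200)],z)[:,1].round(3),cast(s,[(290,50),(290,85),(290,188)],z)[:,1].round(3))
O=np.array([.5339,-.0971]);th=-.021;x=np.array([np.cos(th),np.sin(th)]);y=np.array([-np.sin(th),np.cos(th)])
for a in np.arange(1.1,1.46,.05):
  for r,h in((119,0),):
    P=np.r_[O+y*(.046-.119*np.cos(a)),.027+.119*np.sin(a)];print(round(a,2),proj(f,P).round(1),proj(s,P).round(1))
E
```

```text
clock: 12.82
tcp_pos: [0.5308, -0.3105, 0.2578]
orientation: [2.243, 2.19, 0.003]
contact_force: [0.1, 0.2, -1.1]
grip_width: 0.0
gripper_force: 0.0
((528.7860717773438, -104.6481704711914), (67.4822769165039, 128.78089904785156), 88.64649963378906)
corners imager [(np.float64(-69.4), np.float64(-41.2)), (np.float64(59.3), np.float64(-41.6)), (np.float64(59.5), np.float64(25.9)), (np.float64(-69.3), np.float64(26.3))]
centre -4.95430071337181 -7.653890760268887
tcp imager 0.43822807785180284 -211.37886747834833 255.37711797784192 [0.0222 0.9998]
0 [0.    0.019 0.076 0.109] [3.436 1.5   0.033]
0.1 [-0.019 -0.002  0.048  0.079] [ 2.395  0.919 -0.2  ]
0.2 [-0.038 -0.023  0.021  0.048] [ 1.354  0.338 -0.432]
0.3 [-0.057 -0.044 -0.006  0.017] [ 0.313 -0.243 -0.664]
0.4 [-0.076 -0.066 -0.033 -0.014] [-0.728 -0.824 -0.897]
1.1 [[219.2 201.1]] [[279.4 155.6]]
1.15 [[215.7 200.7]] [[279.2 153.6]]
1.2 [[212.2 200.3]] [[279.  151.7]]
1.25 [[208.6 200. ]] [[278.8 149.9]]
1.3 [[205.  199.7]] [[278.6 148.3]]
1.35 [[201.3 199.4]] [[278.4 146.8]]
1.4 [[197.6 199.1]] [[278.2 145.5]]
1.45 [[193.8 198.9]] [[277.9 144.2]]
```

View pics/c6.png

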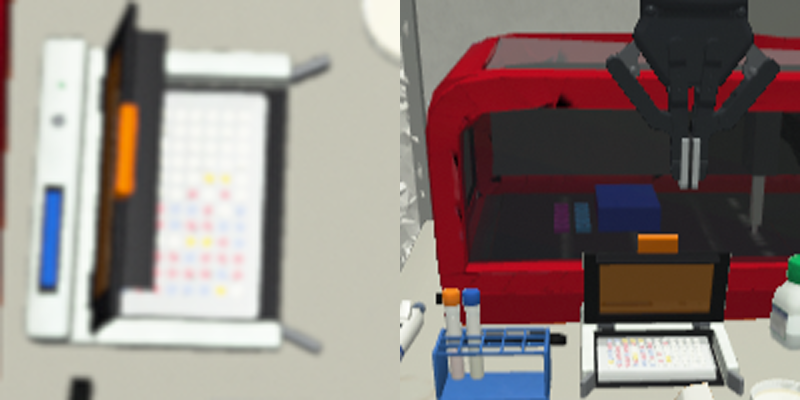

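The plate is home: its -y edge is at y = -41.4, it is square and x ≈ -4.7. The lid is at about 1.33 rad, with the tab tip at z ≈ 0.143. The hood face is near y ≈ 0, so I'll tilt the tool to keep the wrist away from it.

```bash
python3 -m handwheel '[{"dp":[0.03,0,0],"delta_rot":[0,0.1,0]},{"dp":[0.07,0,0],"delta_rot":[0,0.2,0]},{"dp":[0.11,0,0],"delta_rot":[0,0.3,0]},{"dp":[0.15,0,0.01],"delta_rot":[0,0.4,0]},{"dp":[0.19,0,0.02],"delta_rot":[0,0.5,0]},{"dp":[0.23,0,0.035],"delta_rot":[0,0.5,0]},{"dp":[0.25,0,0.05],"delta_rot":[0,0.5,0]},{"dp":[0.261,0,0.055],"delta_rot":[0,0.5,0]},{"dp":[0.261,0,0.055],"delta_rot":[0,0.5,0]},{"dp":[0.261,0,0.055],"delta_rot":[0,0.5,0]}]' 0
python3 look.py t7 205 181 300 252 | tail -1
python3 - <<'E'
from h import *
s=vision.grab_frame("scene");t=cv2.imread("pics/t7.png")
cv2.imwrite("pics/c7.png",np.hstack([cv2.resize(t[105:305,130:330],(400,400),interpolation=cv2.INTER_CUBIC),cv2.resize(s["img"][30:230,150:350],(400,400),interpolation=cv2.INTER_CUBIC)]))
E
```

```text
clock: 14.18
tcp_pos: [0.5353, -0.0476, 0.1995]
orientation: [-1.965, -1.922, -0.502]
contact_force: [0.3, -0.1, -0.1]
grip_width: -0.0001
gripper_force: 0.0
tcp imager 0.49026181425160975 49.29339240777191 199.55648549059083 [0.0195 0.8777]
```

View pics/c7.png

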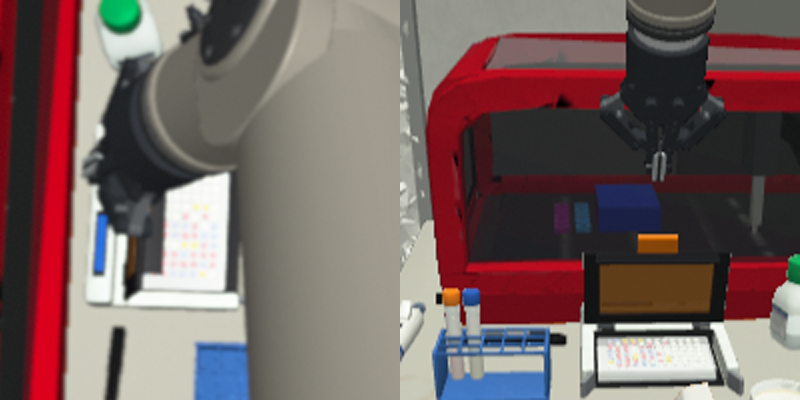

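Run:
```python
import numpy as np
X=np.array([.878,.479]);Z=np.array([.479,-.878]);s=np.array([49.3,199.5])
def d(p): q=p-s;return (q@X).round(1),(q@Z).round(1)
print("down",d(np.array([50,163])),d(np.array([50,128])))
for a in np.r_[1.33,np.arange(1.2,-.15,-.1)]:
  C=np.array([46,27])+109*np.array([-np.cos(a),np.sin(a)])+4*np.array([np.sin(a),np.cos(a)])
  p=C+11*X;print(round(a,2),p.round(1),d(p))
```

```text
down (np.float64(-16.9), np.float64(32.4)) (np.float64(-33.6), np.float64(63.1))
1.33 [ 33.5 139.1] (np.float64(-42.8), np.float64(45.5))
1.2 [ 19.9 135.3] (np.float64(-56.6), np.float64(42.3))
1.1 [  9.8 131.2] (np.float64(-67.4), np.float64(41.0))
1.0 [1.000e-01 1.262e+02] (np.float64(-78.3), np.float64(40.8))
0.9 [ -9.  120.1] (np.float64(-89.2), np.float64(41.8))
0.8 [-17.4 113.2] (np.float64(-99.9), np.float64(43.8))
0.7 [-25.1 105.5] (np.float64(-110.4), np.float64(46.8))
0.6 [-32.   97.1] (np.float64(-120.5), np.float64(50.9))
0.5 [-38.1  88. ] (np.float64(-130.1), np.float64(56.0))
0.4 [-43.2  78.4] (np.float64(-139.2), np.float64(62.0))
0.3 [-47.3  68.3] (np.float64(-147.7), np.float64(68.9))
0.2 [-50.4  57.8] (np.float64(-155.4), np.float64(76.6))
0.1 [-52.4  47.1] (np.float64(-162.3), np.float64(85.1))
-0.0 [-53.3  36.3] (np.float64(-168.3), np.float64(94.2))
-0.1 [-53.2  25.4] (np.float64(-173.4), np.float64(103.8))
```

```bash
python3 -m handwheel '[{"dp":[-0.017,0,0.032],"delta_rot":[0,0,0]},{"dp":[-0.034,0,0.063],"delta_rot":[0,0,0]},{"dp":[-0.034,0,0.063],"delta_rot":[0,0,0]},{"dp":[-0.043,0,0.052],"delta_rot":[0,0,0]},{"dp":[-0.057,0,0.044],"delta_rot":[0,0,0]},{"dp":[-0.067,0,0.042],"delta_rot":[0,0,0]},{"dp":[-0.078,0,0.041],"delta_rot":[0,0,0]},{"dp":[-0.089,0,0.042],"delta_rot":[0,0,0]},{"dp":[-0.100,0,0.044],"delta_rot":[0,0,0]},{"dp":[-0.110,0,0.047],"delta_rot":[0,0,0]},{"dp":[-0.110,0,0.047],"delta_rot":[0,0,0]}]' 0
python3 - <<'E'
from h import *
s=vision.grab_frame("scene");t=vision.grab_frame("top")["img"]
cv2.imwrite("pics/c8.png",np.hstack([cv2.resize(t[105:305,130:330],(400,400),interpolation=cv2.INTER_CUBIC),cv2.resize(s["img"][80:230,200:350],(400,400),interpolation=cv2.INTER_CUBIC)]))
E
```

```text
clock: 15.65
tcp_pos: [0.5329, -0.1213, 0.1043]
orientation: [-1.964, -1.921, -0.5]
contact_force: [0.8, 0.9, 0.4]
grip_width: -0.0002
gripper_force: 0.0
```

View pics/c8.png

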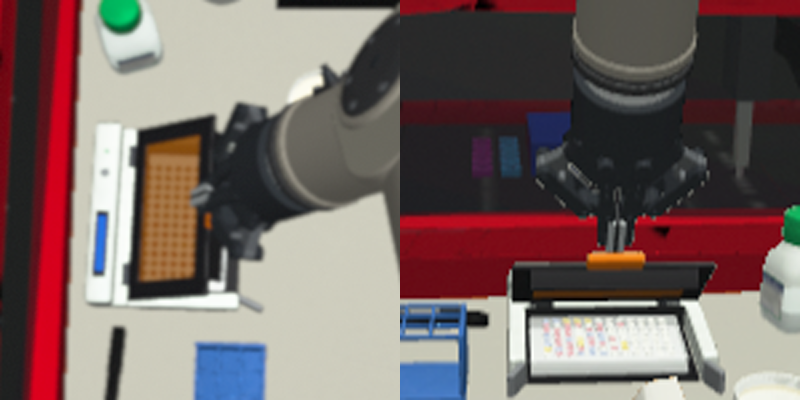

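The lid follows the finger and is at about 0.7 rad, with the tab at crop (613,260). I'll continue down the arc.

```bash
python3 -m handwheel '[{"dp":[-0.010,0,0.004],"delta_rot":[0,0,0]},{"dp":[-0.020,0,0.009],"delta_rot":[0,0,0]},{"dp":[-0.029,0,0.015],"delta_rot":[0,0,0]},{"dp":[-0.0375,0,0.022],"delta_rot":[0,0,0]},{"dp":[-0.0455,0,0.030],"delta_rot":[0,0,0]},{"dp":[-0.052,0,0.038],"delta_rot":[0,0,0]},{"dp":[-0.055,0,0.043],"delta_rot":[0,0,0]},{"dp":[-0.058,0,0.047],"delta_rot":[0,0,0]},{"dp":[-0.058,0,0.047],"delta_rot":[0,0,0]}]' 0
python3 -m handwheel '[{"dp":[-0.0005,0,0.001],"delta_rot":[0,0,0]},{"dp":[-0.001,0,0.002],"delta_rot":[0,0,0]},{"dp":[-0.001,0,0.002],"delta_rot":[0,0,0]}]'
```

```text
clock: 16.88
tcp_pos: [0.5329, -0.1488, 0.0362]
orientation: [-1.963, -1.923, -0.502]
contact_force: [-0.2, 0.4, 0.6]
grip_width: -0.0
gripper_force: 0.0
clock: 17.25
tcp_pos: [0.5332, -0.1489, 0.0354]
orientation: [-1.963, -1.923, -0.502]
contact_force: [-3.1, -1.5, 9.9]
grip_width: 0.0001
gripper_force: 5.2
```

```bash
python3 -m handwheel '[{"dp":[-0.0005,0,0.001],"delta_rot":[0,0,0]},{"dp":[-0.0005,0,0.001],"delta_rot":[0,0,0]}]' && python3 -m handwheel '[{"dp":[0.01,0,-0.02],"delta_rot":[0,0,0]},{"dp":[0.02,0,-0.05],"delta_rot":[0,0,0]},{"dp":[0.02,0,-0.10],"delta_rot":[0,0,0]},{"dp":[0.02,0,-0.16],"delta_rot":[0,0,0]},{"dp":[0.02,0,-0.22],"delta_rot":[0,0,0]},{"dp":[0.02,0,-0.22],"delta_rot":[0,0,0]},{"dp":[0.02,0,-0.22],"delta_rot":[0,0,0]}]'
python3 - <<'E'
from h import *
s=vision.grab_frame("scene");f=vision.grab_frame("top");t=f["img"]
O=np.array([.5339,-.0971]);th=-.021;x=np.array([np.cos(th),np.sin(th)]);y=np.array([-np.sin(th),np.cos(th)])
m=cv2.inRange(cv2.cvtColor(s["img"],cv2.COLOR_BGR2HSV),(8,180,150),(20,255,255));c=blob(m,(230,100,340,240));print("tab scene box",cv2.boundingRect(c))
for a in(0,.05,.1):
  for r,h in((119,4),(119,-4),(99,4)):
    print(a,r,h,proj(s,np.r_[O+y*(.046-.001*r*np.cos(a)+.001*h*np.sin(a)),.027+.001*(r*np.sin(a)+h*np.cos(a))]).round(1))
cv2.imwrite("pics/c9.png",np.hstack([cv2.resize(t[105:305,130:330],(400,400),interpolation=cv2.INTER_CUBIC),cv2.resize(s["img"][130:250,220:340],(400,400),interpolation=cv2.INTER_CUBIC)]))
E
```

```text
clock: 17.5
tcp_pos: [0.5332, -0.1489, 0.0351]
orientation: [-1.963, -1.923, -0.502]
contact_force: [-5.2, -1.0, 16.4]
grip_width: -0.0
gripper_force: 8.9
clock: 18.38
tcp_pos: [0.5307, -0.2363, 0.2356]
orientation: [-1.963, -1.923, -0.501]
contact_force: [-0.2, 0.0, -1.0]
grip_width: 0.0
gripper_force: 0.0
tab scene box (250, 196, 58, 12)
0 119 4 [[281.  213.5]]
0 119 -4 [[280.9 217. ]]
0 99 4 [[280.1 209.2]]
0.05 119 4 [[281.  210.9]]
0.05 119 -4 [[281.  214.4]]
0.05 99 4 [[280.2 207. ]]
0.1 119 4 [[281.1 208.1]]
0.1 119 -4 [[281.  211.8]]
0.1 99 4 [[280.2 204.8]]
```

View pics/c9.png

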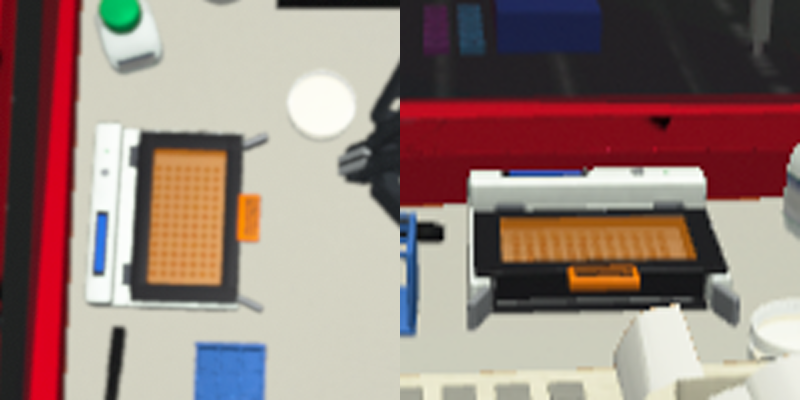

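The tab spans scene rows 209.2–217.3, which matches lid = 0 (209.2–217.0), so the lid is shut. The robot is clear.

```bash
python3 -c "
from bench import r
print(r.hand_in())"
```

```text
the job is handed in; nothing more can be done
None
```

I slid the plate home against the imager's rear stop, shut the lid, and handed the job in at about 18 s of the 54 s allowed; the hand-in returned no verdict.

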